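Hang the hex key holder back on the bench tool rail

TASK

Hang the hex key holder back in its place on the tool rail, the free spring clip in the middle: bring its rear hook over the rail's front lip, lower it behind the lip, and press it gently down, still in the gripper, until it is fully home on the channel floor and the spring has snapped in above the hook's bar. The height at which the rail is clamped is not measured, so feel for it and do not load rail or clip with more than 25 N; then let go and leave the other things on the bench alone.

Things in the scene. Friction and masses are not known exactly. Their poses are not given: they have to be found in the camera images.
- holder_mid (a point): centre of the hex key holder, 44 mm above its underside: a loose upright grey block with L-shaped hex keys over its top, 46 mm deep (x), 56 wide (y), 88 high (94 with keys), 0.28 to 0.48 kg, standing on the bench. +x points to its rear face with the steel hook, z up. Grip it across its 56 mm width, 40 to 65 mm above its underside; held so, it can be pushed with 15 N without slipping at a firm grip
- tongue_tip (a point): lowest edge, middle, of the holder's hook: 32 mm behind the block's centre (9 mm behind its rear face), 48 mm above its underside; axes as the holder's. A 40 mm wide arm (underside 17 mm above this point) runs to the rear and a 5 mm thick tongue hangs from its end, 6.5 mm clear of the rear face: an open frame with a round lower bar 5 mm thick and above it a 30 mm wide window for the spring nose
- stand: fixed stand of the tool rail: two blue slotted posts 510 mm apart, 225 mm high. Origin on the bench straight below the middle of the rail's front face, +x to the rear (things are hung from the -x side), y along the rail, z up. The level 560 mm aluminium rail is clamped between the posts at a height that varies and is not reported: its channel floor lies 130 to 190 mm above the bench
- place (a point): point on the bench, 7.5 mm behind the front face, straight below where the hook's tip must stand (clip at y = 0; axes as the stand's). Rail section, x from the front face, z from the channel floor: lip x 0 to 4, up to z 15 mm; channel x 4 to 14; back wall x 14 to 18, up to z 24; flat front face from z -30 to the lip's top. Hung, the holder's x is along the stand's, its tip at x 6 to 9, and it leans 4 degrees
- under_cup (a point): point on the bench, 27 mm in front of the front face, below a grey cup of tyre levers, 46 x 56 mm, that hangs on the rail 170 mm to one side (-y) of the clip and stays there; it reaches 50 mm to the front of the rail's front face and from 55 mm below the channel floor to 25 mm above it
- under_sprockets (a point): point on the bench, 27 mm in front of the front face, below a steel hook with four sprockets, 76 mm across, that hangs on the rail 170 mm to the other side (+y) of the clip and stays there; it reaches 62 mm to the front of the rail's front face and from 75 mm below the channel floor to 20 mm above it
- nose (a joint): spring nose of the clip in the channel, 0 to 7 mm, about 0 when free (reads down to -0.5), grows as it is pushed rearward. An 18 mm wide leaf: its ramp, 30 degrees from upright, comes down from the back wall to an apex at x 7, z 7 mm. A lowered tongue meets it with its tip at z 9 to 13 mm; passing it takes 6 to 13 N down, moves it 2 to 4 mm; with the tip below z 4 mm it springs out again above the bar
- oil_bottle: a white oil bottle with a black cap, 48 mm across, 130 mm high, loose; origin at its base. To be left alone.
- mug: a white mug, 80 mm across, 90 mm high, loose; origin at its base. To be left alone.
- spanner: a steel open spanner 170 mm long lying flat along its x axis, loose. To be left alone.
- grease_tin: a round flat grease tin, 72 mm across, 42 mm high, loose; origin at its base. To be left alone.

How it is judged:
By the outcome, as a careful person would: the job done as asked, in the order asked, and still so for the second after the job is handed in, with the robot touching nothing.
It also fails if it takes over 48 s, if anything falls off the work surface, if the arm or the gripper's body presses on something with over 40 N, if the wrist force passes 120 N, or if a joint passes its speed limit or range.

ROBOT

A 6-joint arm with a two-finger parallel gripper is mounted at the origin on the work surface. World frame = base frame: x ahead of the robot, y to its left, z up, the work surface at z = 0. Lengths are in m, angles in degrees, forces in N, time in s.
With the tool pointing down it reaches from about 0.375 to 0.9 m from the base axis. Payload 3.1 kg.
Tool frame: the origin (TCP) lies on the centre line of the jaws, within the pads' length; the fingertips stand 14 mm ahead of it and the grasp point (between the pads) lies 5 mm behind it (bot.tips_ahead is the distance from the TCP to the fingertips, in m); z points along the fingers, y is the line along which they close (so a half turn about z gives the same grasp; the last joint's range is limited). The gripper opens to 87 mm and grips with 3 to 60 N. Pads are 19 mm wide; open, the fingers measure 117 mm over their backs; the gripper's body (75 mm by 190 mm) begins 51 mm behind the grasp point.
Start: joints at [-74.914, 30.224, 82.088, -0, 67.689, -10.227], TCP at [0.267, -0.565, 0.237] pointing down, gripper open.
Joint ranges: [-176.69, 176.69], [-43.24, 126.21], [12.49, 139.97], [-82, 262], [0, 151.66], [-163.58, 163.58]. Speed limits (degrees/s): [159.86, 159.86, 180, 180, 180, 180].

INTERFACE

Orientations are given as a 3x3 rotation matrix whose columns are the frame's x, y, z axes.
In Python, from rig import bot gives the robot as it stands.
- The arm moves only by the tool play_rows, never from a script. Its argument "moves" is a list that holds one entry, the list of rows, each a list of 6 numbers: the shift along the tool's x, y, z in mm, then the turn, a rotation vector about the tool's x, y, z in rad. A call has 1 to 5 rows; each row shifts and turns the commanded pose from where the row before left it, along the tool's axes as they then stand; what a row does not reach is not made up. A row lasts 1/10 s, in which the tool goes at most 50 mm and 8.59 degrees, less where a joint would pass 70% of its speed; a pose out of reach is approached as far as the arm can. A call with a gripper value outside its range is refused whole. "fingers" is the opening, from -1 (shut) to 1 (fully open), set as the call begins (left out, the last holds). The fingers move at their own pace and stop on an object; the grip force is fixed at half the most. Time passes only in rows, so rows that do not move let the fingers close. It gives the time, the measured TCP pose, the force, the opening and the grip force at its end, in the units of the state.
- bot.read_state(): the state, without advancing time (a new reading comes with each control period).
- bot.capture(name): name is "side" or "top" or "wrist"; returns a dict with "image" (420x560x3 uint8, blue, green, red), "fx", "fy", "cx", "cy" (pixels), "R" (3x3) and "t" (3): a world point X has camera coordinates R X + t. Camera axes: x right, y down, z forward; pixel columns grow to the right and rows downward; lengths in m; the calibration is good to about 2 mm. A picture is of the moment at which its call begins. There is no depth.
- bot.hand_in(): hands the job in; it is judged then, once.
Trained networks look in a picture, given as the dict that the camera call returned (one of the last four; its "shot" number tells which), for a name from the list of things; names that differ only in an ending like _2 or _b are one class to them, and where a whole thing is asked for, a point or a joint stands for the part that bears it (a point fixed in the world has none). Each returns a list of dicts, best first, with "confidence" (0 to 1); they miss things now and then, are a little off and sometimes report something else, mostly with a low value. They report only what shows in the picture. A call takes as long as a camera call.
- bot.search_frame(picture, query): "centre" ([column, row] in pixels, amid what is visible of it).
- bot.silhouettes(picture, query): "pixels" (420x560 bool, what is visible of it) and "centre" ([column, row] in pixels, amid what is visible of it).
- bot.pinpoint(picture, query): "centre" ([column, row] in pixels: a listed point, or the origin of a listed thing).
The state is a dict: "time_s": time; "joint_positions": joint angles; "qvel": joint speeds; "tau": joint torques, N m; "position": TCP position; "tcp_rot": TCP orientation; "force": force on the tool from outside, world axes, zero at the start; "moment": the same for the moment, N m; "opening": opening from 0.0 (shut) to 1.0 (fully open); "grasp_force": force on a finger pad.
Only numpy, scipy, OpenCV 4.12 (cv2) and the standard library are available. Lean on these libraries where they do the work, as an engineer would, in place of code of your own. Each camera call takes 0.05 s, during which the arm holds its last target. There are 200 camera calls.

## Working session

There is one attempt and no reset: what is moved stays moved. The work goes in short steps, Python scripts to look and compute and a tool call to move; the robot and the scene stay as the last step left them, time stands still between calls to the robot, and variables do not carry over. Pictures are saved under pics/ and viewed, at most 10 in all, crops included, and the job is handed in when it is done.

Besides the shell and the picture viewer there is one more tool, called after "Call:" as name(argument=value, ...) on one line, values as JSON. play_rows: Moves the arm, as the interface text tells. Its arguments: {"type":"object","properties":{"moves":{"type":"array","items":{"type":"array","items":{"type":"array","items":{"type":"number"}}}},"fingers":{"type":"number"}},"required":["moves"]}

```bash
mkdir -p pics; ls
cat > h.py <<'E'
import numpy as np, cv2
from rig import bot
def ray(p,c):
    d=np.array([(c[0]-p["cx"])/p["fx"],(c[1]-p["cy"])/p["fy"],1.])
    R=np.array(p["R"]);t=np.array(p["t"])
    return -R.T@t, R.T@d
def atz(p,c,z):
    o,d=ray(p,c); return o+d*(z-o[2])/d[2]
def tri(rs):
    A=np.zeros((3,3));b=np.zeros(3)
    for o,d in rs:
        d=d/np.linalg.norm(d);P=np.eye(3)-np.outer(d,d);A+=P;b+=P@o
    x=np.linalg.solve(A,b)
    return x,[float(np.linalg.norm(np.cross(x-o,d/np.linalg.norm(d)))) for o,d in rs]
def proj(p,X):
    c=np.array(p["R"])@np.array(X)+np.array(p["t"]);return [p["fx"]*c[0]/c[2]+p["cx"],p["fy"]*c[1]/c[2]+p["cy"]]
E
python3 - <<'E'
from h import *
np.set_printoptions(precision=4,suppress=True)
P={n:bot.capture(n) for n in("side","top")}
cv2.imwrite("pics/a.png",P["side"]["image"]);cv2.imwrite("pics/b.png",P["top"]["image"])
for q in["holder_mid","tongue_tip","stand","place","under_cup","under_sprockets","oil_bottle","mug","spanner","grease_tin"]:
    rs=[]
    for n,p in P.items():
        r=bot.pinpoint(p,q)
        print(q,n,[(np.round(x["centre"],1).tolist(),round(x["confidence"],2)) for x in r[:2]], atz(p,r[0]["centre"],{"holder_mid":.044,"tongue_tip":.048}.get(q,0)) if r else "")
        if r: rs.append(ray(p,r[0]["centre"]))
    if len(rs)==2: print("  tri",*tri(rs))
s=bot.read_state();print(s["position"],s["tcp_rot"],s["force"],s["opening"],s["time_s"])
for p in P.values(): print(p["fx"],ray(p,[p["cx"],p["cy"]]))
E
```

```text
pics
holder_mid side [([291.6, 249.0], 0.97)] [0.4218 0.067  0.044 ]
holder_mid top [([257.0, 247.9], 0.75)] [0.426 0.073 0.044]
  tri [0.4233 0.0705 0.0466] [0.003559313209265579, 0.0035593132092656622]
tongue_tip side [([279.7, 243.0], 0.62), ([242.0, 313.0], 0.45)] [0.4575 0.0789 0.048 ]
tongue_tip top [([254.0, 239.8], 0.73)] [0.4507 0.0822 0.048 ]
  tri [0.4517 0.0825 0.0577] [0.0013403877131774897, 0.0013403877131774667]
stand side [] 
stand top [([275.3, 185.3], 0.61)] [0.6259 0.0182 0.    ]
place side [] 
place top [] 
under_cup side [([296.0, 181.4], 0.92), ([281.3, 244.0], 0.57)] [ 0.6238 -0.1554  0.    ]
under_cup top [] 
under_sprockets side [] 
under_sprockets top [([257.2, 241.9], 0.18)] [0.4443 0.0749 0.    ]
oil_bottle side [([371.9, 164.4], 0.54)] [ 0.4974 -0.404   0.    ]
oil_bottle top [([402.1, 224.1], 0.88)] [ 0.503  -0.3871  0.    ]
  tri [ 0.4968 -0.3882  0.0114] [0.007150643446313416, 0.00715064344631317]
mug side [([159.1, 315.1], 0.61)] [0.5351 0.4393 0.    ]
mug top [([139.1, 215.9], 0.9)] [0.5254 0.4528 0.    ]
  tri [0.5226 0.4426 0.0254] [0.002010921435104741, 0.002010921435104646]
spanner side [([237.7, 311.6], 0.97)] [0.4009 0.2852 0.    ]
spanner top [([192.4, 253.7], 0.62)] [0.406  0.2802 0.    ]
  tri [ 0.4056  0.2826 -0.0114] [5.532050957219189e-05, 5.5320509572191306e-05]
grease_tin side [] 
grease_tin top [([377.1, 247.0], 0.73)] [ 0.4298 -0.3064  0.    ]
[ 0.2673 -0.565   0.2366] [[ 0.904   0.4275  0.    ]
 [ 0.4275 -0.904  -0.    ]
 [ 0.      0.     -1.    ]] [-0.4415 -0.5957  0.3818] 1.0011842513284077 1.1
392.97293355802384 (array([0.0031, 0.5073, 0.9674]), array([ 0.4598, -0.434 , -0.7747]))
415.3401959619199 (array([0.4466, 0.0047, 1.3248]), array([ 0.0713, -0.0004, -0.9975]))
```

View pics/a.png

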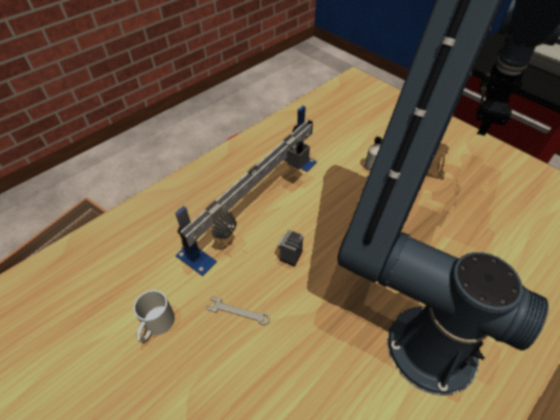

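View pics/b.png

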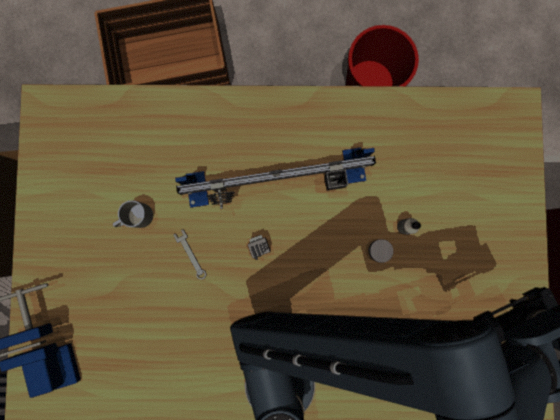

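The side picture shows the holder at (291,249) with the rail beyond it, the sprockets at (223,225) and the cup at (297,155). The top picture shows the holder at (258,247), turned by about 20°, and the rail running from (178,190) to (375,160), a yaw of about 8–9°. I'm moving above the holder now.

Call:
play_rows(moves=[[[29,-36,0,0,0,0],[29,-36,0,0,0,0],[29,-36,0,0,0,0],[29,-36,0,0,0,0],[29,-36,0,0,0,0]]], fingers=1)

```text
time_s: 1.6
position: [0.3215, -0.3386, 0.2367]
tcp_rot: [[0.904, 0.427, 0.0], [0.427, -0.904, -0.0], [0.0, 0.001, -1.0]]
force: [0.8, -0.1, -0.3]
opening: 0.999
grasp_force: 0.0
```

Call:
play_rows(moves=[[[29,-36,0,0,0,0],[29,-36,0,0,0,0],[29,-36,0,0,0,0],[29,-36,0,0,0,0],[29,-36,0,0,0,0]]])

```text
time_s: 2.1
position: [0.3758, -0.114, 0.2369]
tcp_rot: [[0.904, 0.427, 0.001], [0.427, -0.904, -0.001], [0.001, 0.001, -1.0]]
force: [0.9, -0.4, -0.0]
opening: 1.001
grasp_force: 0.0
```

Call:
play_rows(moves=[[[29,-36,0,0,0,0],[29,-36,0,0,0,0],[29,-36,0,0,0,0],[22,-36,0,0,0,0],[0,0,0,0,0,0]]])

```text
time_s: 2.6
position: [0.4123, 0.0655, 0.2368]
tcp_rot: [[0.901, 0.434, 0.001], [0.434, -0.901, 0.001], [0.001, -0.001, -1.0]]
force: [0.0, -1.2, -0.1]
opening: 0.999
grasp_force: 0.0
```

```bash
cat > look.py <<'E'
from h import *
import sys
np.set_printoptions(precision=4,suppress=True)
P={n:bot.capture(n) for n in("wrist","side","top")}
cv2.imwrite("pics/%s.png"%sys.argv[1],P["wrist"]["image"])
for q in["holder_mid","tongue_tip","stand","place","under_cup","under_sprockets","nose"]:
    rs=[]
    for n,p in P.items():
        r=bot.pinpoint(p,q) if q!="nose" else bot.search_frame(p,q)
        print(q,n,[(np.round(x["centre"],1).tolist(),round(x["confidence"],2)) for x in r[:2]], atz(p,r[0]["centre"],{"holder_mid":.044,"tongue_tip":.048,"nose":.17}.get(q,0)) if r else "")
        if r and r[0]["confidence"]>.5: rs.append(ray(p,r[0]["centre"]))
    if len(rs)>=2: print("  tri",*tri(rs))
s=bot.read_state();print(s["position"],s["tcp_rot"],s["force"],s["opening"],s["time_s"])
E
python3 look.py c
```

```text
holder_mid wrist [] 
holder_mid side [([289.9, 251.7], 0.75)] [0.4187 0.0767 0.044 ]
holder_mid top [([260.4, 249.1], 0.54)] [0.4223 0.0625 0.044 ]
  tri [0.4245 0.0657 0.0254] [0.003446656449537741, 0.0034466564495377796]
tongue_tip wrist [([293.1, 142.5], 0.75)] [0.4616 0.0754 0.048 ]
tongue_tip side [([280.1, 245.2], 0.82)] [0.4513 0.0832 0.048 ]
tongue_tip top [([256.2, 238.2], 0.35)] [0.4557 0.0755 0.048 ]
  tri [0.4604 0.0743 0.0291] [0.0002781946736630549, 0.0002781946736630404]
stand wrist [] 
stand side [([237.6, 311.6], 0.66)] [0.401  0.2854 0.    ]
stand top [([273.9, 185.2], 0.77)] [0.6262 0.0227 0.    ]
  tri [ 0.769   0.0534 -0.9354] [0.023961503557592592, 0.023961503557592422]
place wrist [] 
place side [] 
place top [] 
under_cup wrist [] 
under_cup side [] 
under_cup top [] 
under_sprockets wrist [] 
under_sprockets side [] 
under_sprockets top [] 
nose wrist [] 
nose side [] 
nose top [] 
[0.4125 0.0613 0.2366] [[ 0.9039  0.4277  0.    ]
 [ 0.4277 -0.9039 -0.    ]
 [ 0.      0.     -1.    ]] [ 0.4309 -0.1821 -0.0395] 1.0046633723080125 3.8
```

View pics/c.png

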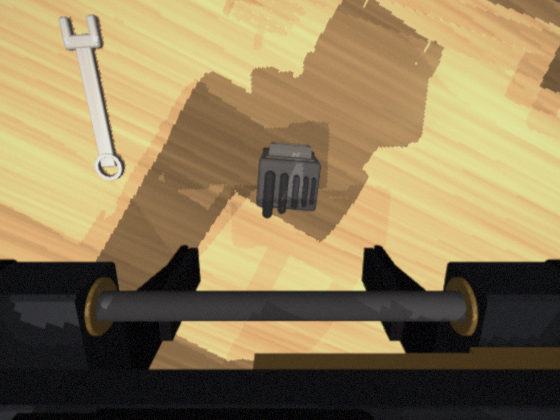

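The wrist picture shows the holder's top at (290,182) with the hook behind it at (291,150). It is nearly aligned with the image, so I'm taking a zoomed crop to get the corners.

Run:
```python
import cv2
i=cv2.imread("pics/c.png")[125:230,235:340]
i=cv2.resize(cv2.convertScaleAbs(i,alpha=1.8),None,fx=5.6,fy=5.6,interpolation=cv2.INTER_CUBIC);cv2.imwrite("pics/d.png",i)
```

```text
(no output)
```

View pics/d.png

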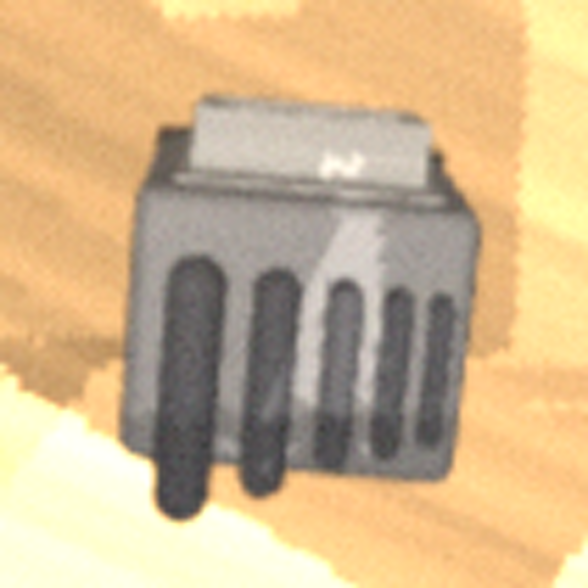

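The crop shows the top-face corners at about (138,190), (478,218), (447,478) and (122,450), a turn of about 5° in the image.

Run:
```python
from h import *
p=bot.capture("wrist")
C=[(138,190),(478,218),(447,478),(122,450)]
W=np.array([atz(p,(235+u/5.6-.4,125+v/5.6-.4),.088) for u,v in C])
print(W, W.mean(0))
print("w",np.linalg.norm(W[0]-W[1]),np.linalg.norm(W[2]-W[3]),"d",np.linalg.norm(W[0]-W[3]),np.linalg.norm(W[1]-W[2]))
y=(W[0]-W[1])+(W[3]-W[2]);x=(W[0]-W[3])+(W[1]-W[2])
yaw=[np.degrees(np.arctan2(-y[0],y[1])),np.degrees(np.arctan2(x[1],x[0]))];print(yaw)
s=bot.read_state();d=W.mean(0)-s["position"];print("tool d",np.array(s["tcp_rot"]).T@d*1e3, s["time_s"])
```

```text
[[0.43923319 0.09462643 0.088     ]
 [0.45826096 0.0439242  0.088     ]
 [0.41760911 0.02877713 0.088     ]
 [0.39902628 0.07943258 0.088     ]] [0.42853238 0.06169008 0.088     ]
w 0.0541550696678579 0.053956430032164694 d 0.04298195657716759 0.04338209846938902
[np.float64(20.358286644270603), np.float64(20.567778515721507)]
tool d [ 14.68716294   6.53114898 148.57077426] 3.85
```

Call:
play_rows(moves=[[[14.5,6.5,0,0,0,0],[0,0,0,0,0,0.085],[0,0,45,0,0,0],[0,0,35,0,0,0],[0,0,0,0,0,0]]])

```text
time_s: 4.35
position: [0.4252, 0.0619, 0.1534]
tcp_rot: [[0.937, 0.349, -0.01], [0.349, -0.937, 0.001], [-0.009, -0.004, -1.0]]
force: [-1.1, 0.5, -0.3]
opening: 0.999
grasp_force: 0.0
```

Run:
```python
from h import *
p=bot.capture("wrist");cv2.imwrite("pics/e.png",p["image"])
s=bot.read_state();print(s["position"],np.degrees(np.arctan2(s["tcp_rot"][1][0],s["tcp_rot"][0][0])))
```

```text
[0.42682163 0.06173175 0.15525319] 20.44024937511718
```

View pics/e.png

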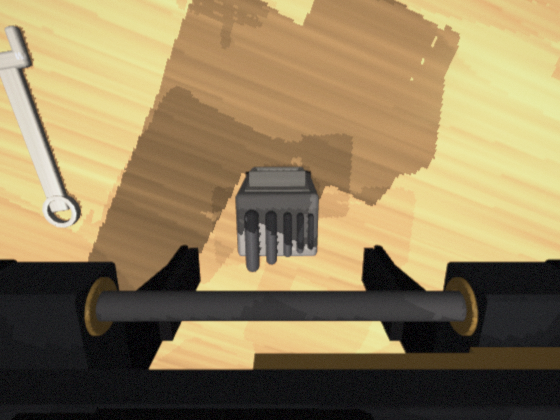

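The holder sits square in the picture and centred between the fingers (columns 238–317). Next I lower and grip.

Call:
play_rows(moves=[[[1.5,0,35,0,0,0],[0,0,35,0,0,0],[0,0,25,0,0,0],[0,0,10,0,0,0],[0,0,0,0,0,0]]])

```text
time_s: 4.9
position: [0.4304, 0.062, 0.0518]
tcp_rot: [[0.937, 0.349, 0.0], [0.349, -0.937, -0.0], [0.0, 0.0, -1.0]]
force: [0.5, 0.8, 0.8]
opening: 1.001
grasp_force: 0.0
```

Call:
play_rows(moves=[[[0,0,0,0,0,0],[0,0,0,0,0,0],[0,0,0,0,0,0],[0,0,0,0,0,0],[0,0,0,0,0,0]]], fingers=-1)

```text
time_s: 5.4
position: [0.4291, 0.0629, 0.0522]
tcp_rot: [[0.937, 0.348, -0.001], [0.348, -0.937, 0.001], [-0.0, -0.001, -1.0]]
force: [-1.5, 4.9, 6.4]
opening: 0.643
grasp_force: 30.0
```

Call:
play_rows(moves=[[[0,0,0,0,0,0],[0,0,0,0,0,0],[0,0,0,0,0,0],[0,0,0,0,0,0],[0,0,0,0,0,0]]])

```text
time_s: 5.9
position: [0.4291, 0.0629, 0.0522]
tcp_rot: [[0.937, 0.348, -0.0], [0.348, -0.937, 0.001], [-0.0, -0.001, -1.0]]
force: [0.1, 4.8, 7.0]
opening: 0.639
grasp_force: 30.0
```

Call:
play_rows(moves=[[[0,0,-5,0,0,0],[0,0,-25,0,0,0],[0,0,-45,0,0,0],[0,0,-45,0,0,0],[0,0,-45,0,0,0]]])

```text
time_s: 6.4
position: [0.4286, 0.062, 0.2179]
tcp_rot: [[0.937, 0.349, -0.002], [0.349, -0.937, -0.0], [-0.002, -0.0, -1.0]]
force: [1.6, 0.5, -5.0]
opening: 0.641
grasp_force: 30.0
```

Call:
play_rows(moves=[[[0,0,-45,0,0,0],[0,0,0,0,0,0.1],[0,0,0,0,0,0.1],[0,0,0,0,0,0],[0,0,0,0,0,0]]])

```text
time_s: 6.9
position: [0.4289, 0.0621, 0.2611]
tcp_rot: [[0.987, 0.158, -0.002], [0.158, -0.987, -0.0], [-0.002, -0.0, -1.0]]
force: [-0.3, 1.0, -4.4]
opening: 0.644
grasp_force: 30.0
```

```bash
sed -i 's/^cv2.imwrite.*/for n in P: cv2.imwrite("pics\/%s_%s.png"%(sys.argv[1],n),P[n]["image"])/' look.py; python3 look.py f
python3 - <<'E'
import cv2,numpy as np
t=cv2.imread("pics/f_top.png")[130:225,160:400];s=cv2.imread("pics/f_side.png")[95:280,170:330]
t=cv2.resize(t,None,fx=3.2,fy=3.2,interpolation=cv2.INTER_CUBIC);cv2.imwrite("pics/ft.png",t)
s=cv2.resize(s,None,fx=3.2,fy=3.2,interpolation=cv2.INTER_CUBIC);cv2.imwrite("pics/fs.png",s)
E
```

```text
holder_mid wrist [] 
holder_mid side [([293.5, 197.3], 0.94)] [ 0.5534 -0.0718  0.044 ]
holder_mid top [] 
tongue_tip wrist [([280.9, 214.1], 0.56)] [0.395  0.0567 0.048 ]
tongue_tip side [] 
tongue_tip top [([191.7, 255.3], 0.42)] [0.4026 0.2723 0.048 ]
stand wrist [] 
stand side [] 
stand top [([275.8, 184.1], 0.71)] [0.6297 0.0167 0.    ]
place wrist [] 
place side [] 
place top [] 
under_cup wrist [] 
under_cup side [] 
under_cup top [([403.2, 225.2], 0.43)] [ 0.4995 -0.3905  0.    ]
under_sprockets wrist [] 
under_sprockets side [] 
under_sprockets top [] 
nose wrist [] 
nose side [] 
nose top [] 
[0.4297 0.0621 0.2616] [[ 0.9877  0.1562  0.    ]
 [ 0.1562 -0.9877  0.    ]
 [ 0.     -0.     -1.    ]] [-0.5016  0.2285 -4.1752] 0.6427761568224807 8.1
```

View pics/f_wrist.png

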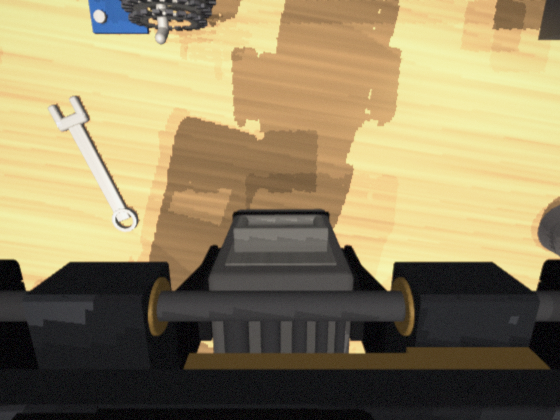

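View pics/ft.png

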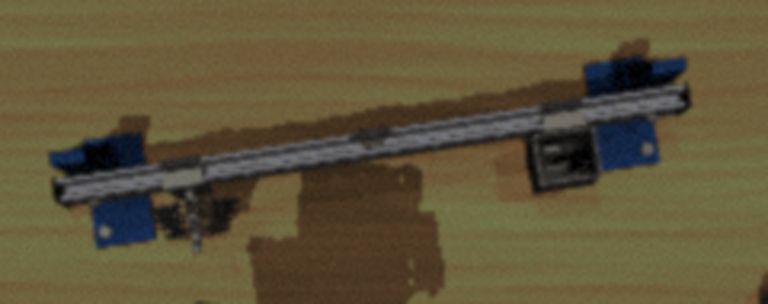

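The wrist picture shows the holder held square with its hook at (281,218), and the sprockets at the top edge. The top crop shows the clip at pixel (277,173) and a rail yaw of about 8.2°. I'm moving to a spot in front of the rail for a close look.

Call:
play_rows(moves=[[[23,18,-10,0,0,0],[23,18,-10,0,0,0],[23,18,-10,0,0,0],[23,18,0,0,0,0.014],[0,0,0,0,0,0]]])

```text
time_s: 8.6
position: [0.5363, 0.0029, 0.2921]
tcp_rot: [[0.99, 0.14, 0.006], [0.14, -0.99, -0.002], [0.006, 0.003, -1.0]]
force: [-0.2, -0.1, -4.2]
opening: 0.646
grasp_force: 30.0
```

```bash
python3 look.py g
python3 - <<'E'
import cv2
i=cv2.imread("pics/g_wrist.png");cv2.imwrite("pics/gw.png",cv2.resize(i[0:300],(800,429),interpolation=cv2.INTER_CUBIC))
E
```

```text
holder_mid wrist [] 
holder_mid side [([279.6, 158.0], 0.97)] [ 0.7105 -0.1621  0.044 ]
holder_mid top [([140.9, 216.2], 0.65)] [0.5219 0.4324 0.044 ]
  tri [0.4241 0.2193 0.5263] [0.08437280770701931, 0.08437280770701931]
tongue_tip wrist [([280.3, 217.9], 0.85), ([69.6, 237.9], 0.3)] [ 0.4895 -0.0036  0.048 ]
tongue_tip side [([268.6, 148.7], 0.72)] [ 0.7672 -0.1638  0.048 ]
tongue_tip top [] 
  tri [0.5677 0.0092 0.2874] [0.0017926788868353727, 0.001792678886835347]
stand wrist [([282.5, 101.7], 0.79)] [0.6262 0.0127 0.    ]
stand side [] 
stand top [([275.3, 184.2], 0.71)] [0.6294 0.0183 0.    ]
  tri [0.6252 0.0154 0.0333] [0.002535349809793057, 0.002535349809793064]
place wrist [] 
place side [] 
place top [] 
under_cup wrist [] 
under_cup side [([296.1, 181.5], 0.97)] [ 0.6233 -0.1553 -0.    ]
under_cup top [] 
under_sprockets wrist [] 
under_sprockets side [] 
under_sprockets top [] 
nose wrist [([282.6, 81.6], 0.75)] [0.6367 0.0155 0.17  ]
nose side [] 
nose top [] 
[0.5319 0.0054 0.2915] [[ 0.9898  0.1423 -0.    ]
 [ 0.1423 -0.9898  0.    ]
 [-0.     -0.     -1.    ]] [ 0.3658  0.6164 -4.5958] 0.6440845601779719 9.8
```

View pics/gw.png

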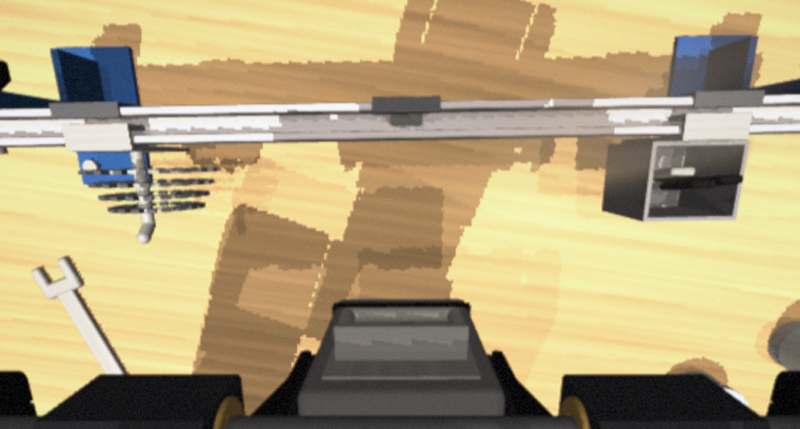

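The wrist picture (shown at 800 px scale) has the clip at (406,104–120), the rail's front edge at rows 144 to 137, the cup's bracket at (717,125) and the sprockets' bracket at (98,135). The brackets are 340 mm apart, which gives the rail height. I'll fit the edges now.

Run:
```python
from h import *
np.set_printoptions(precision=4,suppress=True)
p=bot.capture("wrist");g=cv2.GaussianBlur(cv2.cvtColor(p["image"],cv2.COLOR_BGR2GRAY),(3,3),0).astype(float)
print(p["fx"],p["cx"],p["cy"]);o,d=ray(p,(280,210));print("cam",o,d)
s=bot.read_state();R=np.array(s["tcp_rot"])
# bracket centres -> depth along camera z
for a,b,dz in(((98,135),(717,125),.017),((85,109),(729,98),.026)):
    a=np.array(a)*.7;b=np.array(b)*.7
    for z in np.arange(.13,.2,.01):
        A=atz(p,a,z+dz);B=atz(p,b,z+dz);D=A-B
        print("floor %.2f"%z,np.linalg.norm(D)*1e3,np.degrees(np.arctan2(-D[0],D[1])),(A+B)/2)
```

```text
334.419637497016 280.6823786913995 208.8935913603551
cam [0.6126 0.0171 0.4397] [-0.29   -0.0394 -0.9562]
floor 0.13 358.0069292536763 9.01495896457136 [0.6261 0.0158 0.147 ]
floor 0.14 345.77396738556234 9.014958964571338 [0.6257 0.0158 0.157 ]
floor 0.15 333.54100551744847 9.014958964571353 [0.6252 0.0159 0.167 ]
floor 0.16 321.3080436493346 9.014958964571347 [0.6247 0.0159 0.177 ]
floor 0.17 309.07508178122066 9.014958964571363 [0.6243 0.016  0.187 ]
floor 0.18 296.8421199131068 9.014958964571338 [0.6238 0.016  0.197 ]
floor 0.19 284.6091580449929 9.014958964571353 [0.6234 0.016  0.207 ]
floor 0.20 272.37619617687915 9.014958964571344 [0.6229 0.0161 0.217 ]
floor 0.13 355.62522283210535 9.051105803940201 [0.6393 0.0182 0.156 ]
floor 0.14 343.08809286901186 9.051105803940201 [0.6384 0.0181 0.166 ]
floor 0.15 330.5509629059185 9.051105803940201 [0.6374 0.0181 0.176 ]
floor 0.16 318.01383294282505 9.0511058039402 [0.6365 0.018  0.186 ]
floor 0.17 305.4767029797315 9.051105803940203 [0.6356 0.018  0.196 ]
floor 0.18 292.939573016638 9.05110580394018 [0.6346 0.018  0.206 ]
floor 0.19 280.40244305354463 9.051105803940178 [0.6337 0.0179 0.216 ]
floor 0.20 267.86531309045114 9.05110580394018 [0.6327 0.0179 0.226 ]
```

Run:
```python
from h import *
np.set_printoptions(precision=1,suppress=True)
p=bot.capture("wrist");g=cv2.cvtColor(p["image"],cv2.COLOR_BGR2GRAY).astype(float)
s=bot.read_state();R=np.array(s["tcp_rot"]);t=np.array(s["position"]);print(t*1e3,s["force"])
T=lambda c,z:(R.T@(atz(p,c,z)-t))*1e3
for n,c,z in(("front low edge",(284,98.7),.114),("front lip edge",(284,98.7),.159),("backwall rear",(284,70.5),.168),("tip rear",(281,210.5),t[2]-.003),("tip pin",(280.3,217.9),t[2]-.004),
  ("hookL",(234.5,212),t[2]-.002),("hookR",(327.5,212),t[2]-.002),("noseapex",(282.6,81.6),.151)): print(n,T(c,z))
print("rows rail mean cols 286-340:",[ (r,int(g[r,300:350].mean())) for r in range(62,106)])
print("tongue",[ (r,int(g[r,260:300].mean())) for r in range(202,232)])
for q in("nose","stand"): print(q,[ (np.array(x["centre"]),T(x["centre"],.151 if q=="nose" else 0)) for x in bot.pinpoint(p,q)[:1]])
```

```text
[531.9   5.3 291.5] [-0.1  0.  -4.5]
front low edge [ 89.6   2.9 177.5]
front lip edge [ 88.5   2.4 132.5]
backwall rear [108.5   2.3 123.5]
tip rear [35.1 -0.1  3. ]
tip pin [31.  -0.4  4. ]
hookL [ 34.6 -22.    2. ]
hookR [34.6 21.8  2. ]
noseapex [101.8   1.4 140.5]
rows rail mean cols 286-340: [(62, 125), (63, 131), (64, 148), (65, 157), (66, 157), (67, 151), (68, 128), (69, 94), (70, 74), (71, 77), (72, 120), (73, 148), (74, 155), (75, 160), (76, 166), (77, 169), (78, 173), (79, 178), (80, 180), (81, 180), (82, 179), (83, 173), (84, 172), (85, 180), (86, 185), (87, 182), (88, 165), (89, 120), (90, 82), (91, 92), (92, 126), (93, 142), (94, 143), (95, 142), (96, 143), (97, 142), (98, 141), (99, 141), (100, 141), (101, 141), (102, 142), (103, 142), (104, 143), (105, 143)]
tongue [(202, 144), (203, 144), (204, 142), (205, 140), (206, 137), (207, 133), (208, 120), (209, 86), (210, 57), (211, 37), (212, 17), (213, 16), (214, 45), (215, 81), (216, 102), (217, 113), (218, 120), (219, 123), (220, 120), (221, 111), (222, 104), (223, 97), (224, 84), (225, 71), (226, 68), (227, 74), (228, 98), (229, 114), (230, 119), (231, 120)]Traceback (most recent call last):
  File "<stdin>", line 10, in <module>
ValueError: it knows: grease_tin, holder_mid, mug, oil_bottle, place, spanner, stand, tongue_tip, under_cup, under_sprockets
```

Run:
```python
from h import *
i=cv2.imread("pics/g_wrist.png");h=cv2.cvtColor(i,cv2.COLOR_BGR2HSV)
for c in(150,220,250,284,320,350,400,440):
    print(c,"S",[int(x) for x in h[60:112,c-3:c+4,1].mean(1)]);print("   V",[int(x) for x in h[60:112,c-3:c+4,2].mean(1)])
```

```text
150 S [118, 118, 118, 119, 119, 120, 118, 120, 118, 119, 119, 120, 117, 67, 2, 4, 4, 4, 1, 16, 20, 17, 10, 8, 6, 3, 1, 2, 2, 6, 6, 18, 20, 16, 0, 2, 3, 3, 1, 18, 69, 104, 120, 121, 120, 119, 119, 119, 120, 119, 117, 116]
   V [201, 199, 196, 189, 188, 191, 197, 202, 205, 206, 207, 206, 204, 195, 227, 246, 248, 246, 220, 155, 115, 166, 227, 242, 243, 243, 244, 245, 240, 232, 214, 192, 185, 179, 225, 245, 247, 244, 204, 132, 131, 153, 161, 164, 179, 187, 186, 185, 180, 179, 185, 182]
220 S [120, 119, 118, 118, 119, 117, 118, 119, 119, 119, 120, 106, 36, 2, 4, 3, 1, 10, 16, 20, 19, 19, 20, 20, 19, 21, 19, 19, 21, 21, 20, 19, 19, 21, 20, 20, 20, 21, 50, 90, 90, 89, 92, 93, 94, 92, 89, 92, 99, 103, 103, 101]
   V [190, 191, 193, 193, 192, 194, 196, 198, 195, 190, 187, 190, 215, 237, 247, 247, 241, 194, 104, 79, 121, 153, 164, 167, 175, 184, 188, 189, 189, 191, 190, 186, 177, 184, 193, 190, 171, 120, 94, 183, 235, 243, 243, 244, 243, 244, 243, 243, 243, 243, 243, 243]
250 S [119, 120, 120, 120, 119, 120, 120, 120, 119, 120, 117, 88, 23, 9, 7, 7, 9, 18, 16, 18, 19, 20, 19, 19, 18, 19, 19, 2
[... 2132 characters left out ...]
75, 173, 165, 175, 187, 189, 189, 176, 137, 110, 114, 149, 169, 173, 176, 182, 188, 191, 193, 192, 192, 193, 191, 191, 193, 195, 194, 181, 147, 134, 201, 229, 230, 225, 222, 227, 231, 232, 234, 233, 226, 220, 218, 218, 214, 213]
440 S [107, 106, 105, 105, 104, 104, 105, 91, 36, 5, 0, 0, 2, 16, 32, 36, 23, 14, 11, 11, 6, 1, 1, 6, 18, 25, 26, 25, 23, 4, 0, 1, 1, 12, 34, 74, 94, 82, 55, 47, 46, 47, 49, 48, 50, 51, 54, 52, 52, 54, 56, 56]
   V [196, 196, 197, 195, 196, 194, 191, 191, 216, 232, 237, 237, 234, 200, 146, 138, 186, 227, 235, 237, 237, 237, 237, 224, 203, 194, 192, 191, 198, 226, 237, 240, 236, 193, 132, 142, 157, 131, 102, 97, 97, 98, 99, 100, 104, 106, 106, 107, 107, 108, 107, 108]
```

The arm was still settling in that shot (about 7 rows off), so I'm re-measuring now that it is still.

```bash
cat > rail.py <<'E'
from h import *
np.set_printoptions(precision=2,suppress=True)
def rail(zf):
    p=bot.capture("wrist");s=bot.read_state();R=np.array(s["tcp_rot"]);t=np.array(s["position"])
    T=lambda c,z:(R.T@(atz(p,c,z)-t))*1e3
    h=cv2.cvtColor(p["image"],cv2.COLOR_BGR2HSV)
    n=bot.search_frame(p,"nose");st=bot.pinpoint(p,"stand");tp=bot.pinpoint(p,"tongue_tip")
    print("t",s["time_s"],"pos",t*1e3,"yaw",np.degrees(np.arctan2(R[1,0],R[0,0])))
    if n: print("nose",n[0]["confidence"],n[0]["centre"],T(n[0]["centre"],zf+.015))
    if st: print("stand",st[0]["centre"],T(st[0]["centre"],0))
    if tp: print("tip",tp[0]["centre"],T(tp[0]["centre"],t[2]-.004))
    F=[];B=[]
    for c in range(215,375,5):
        if 255<c<310: continue
        S=h[:190,c-2:c+3,1].mean(1); V=h[:190,c-2:c+3,2].mean(1)
        m=np.where(S<55)[0]
        if len(m)<8: continue
        # interpolate sat edges; front = V minimum half-way in dark front face
        k=m[-1]; 
        d=np.diff(V[k-8:k+1]); f=k-8+int(np.argmin(d))+.5
        F.append((c,f));B.append((c,m[0]))
    F=np.array(F);B=np.array(B)
    for n_,E,z in(("front",F,zf+.015),("back",B,zf+.024)):
        k,b=np.polyfit(E[:,0],E[:,1],1);r=E[:,1]-k*E[:,0]-b;ok=abs(r)<2;k,b=np.polyfit(E[ok,0],E[ok,1],1)
        a0,a1=T((220,k*220+b),z),T((370,k*370+b),z);D=a1-a0
        print(n_,"row@281",k*281+b,"sd",r.std(),"toolx",T((281,k*281+b),z),"slope deg",np.degrees(np.arctan2(D[0],D[1])))
    return p,T
E
python3 - <<'E'
from rail import *
p,T=rail(.144)
i=p["image"];cv2.imwrite("pics/h.png",cv2.resize(i[30:245],(800,307),interpolation=cv2.INTER_CUBIC))
E
```

```text
t 9.95 pos [531.85   5.34 291.52] yaw 8.180266015850101
nose 0.75 [287.2, 75.0] [106.09   4.93 132.51]
stand [288.3, 96.9] [ 94.53   9.32 291.51]
tip [278.2, 216.3] [31.85 -1.4   4.  ]
front row@281 89.49709773194428 sd 0.306897964089515 toolx [ 95.4    0.08 132.51] slope deg 0.8698844656350063
back row@281 64.32553057985454 sd 0.6537664398349817 toolx [112.77   0.08 123.51] slope deg 0.7514281949625773
```

View pics/h.png

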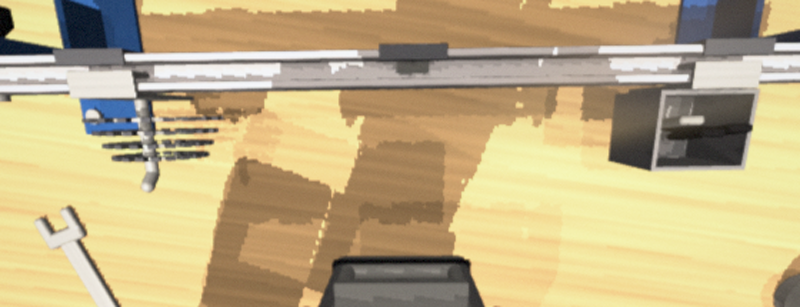

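The settled wrist picture (800 px scale, row offset 30) shows the clip at (413,52) and the hook at column 401. The front lip is 95 mm ahead and the clip is about 6 mm to tool +y. Rail yaw is about 9.0° and the floor is at about 0.146 m. I'm approaching low in front of it.

Call:
play_rows(moves=[[[20,6,20,0,0,-0.014],[20,0,25,0,0,0],[0,0,30,0,0,0],[0,0,25,0,0,0],[0,0,7,0,0,0]]])

```text
time_s: 10.6
position: [0.5702, 0.0057, 0.1815]
tcp_rot: [[0.988, 0.156, -0.007], [0.156, -0.988, 0.001], [-0.006, -0.002, -1.0]]
force: [-0.2, -0.6, -4.5]
opening: 0.641
grasp_force: 30.0
```

Call:
play_rows(moves=[[[0,0,0,0,0,0],[0,0,0,0,0,0],[0,0,0,0,0,0]]])

```text
time_s: 10.9
position: [0.5735, 0.0052, 0.1863]
tcp_rot: [[0.988, 0.156, 0.004], [0.156, -0.988, -0.001], [0.004, 0.001, -1.0]]
force: [-0.5, 0.6, -4.2]
opening: 0.638
grasp_force: 30.0
```

Run:
```python
from rail import *
p,T=rail(.146)
cv2.imwrite("pics/i_raw.png",p["image"])
h=cv2.cvtColor(p["image"],cv2.COLOR_BGR2HSV)
print(T((281,120),.170),T((281,160),.161),p["R"],bot.read_state()["force"])
for c in(225,335): print(c,[(int(a),int(b)) for a,b in zip(h[60:240:2,c-2:c+3,1].mean(1),h[60:240:2,c-2:c+3,2].mean(1))])
```

```text
t 10.95 pos [573.33   5.18 186.19] yaw 8.984181942754487
nose 0.67 [282.1, 143.0] [64.49  0.62 25.4 ]
stand [280.4, 139.2] [ 52.21  -0.38 186.36]
tip [279.0, 215.2] [32.53 -0.94  4.1 ]
front row@281 161.3831292493104 sd 0.31715796353084946 toolx [55.07  0.05 25.37] slope deg 0.18251564467668513
back row@281 124.93061260343282 sd 0.6619889576977437 toolx [73.89  0.05 16.43] slope deg -0.4403292810166972
[76.17  0.05 16.44] [55.79  0.05 25.37] [[ 0.16 -0.99  0.  ]
 [-0.95 -0.15  0.29]
 [-0.28 -0.05 -0.96]] [-0.43  0.46 -3.55]
225 [(92, 243), (112, 218), (119, 179), (119, 184), (120, 184), (117, 184), (118, 181), (120, 179), (120, 180), (118, 186), (119, 183), (119, 177), (119, 180), (118, 182), (119, 186), (121, 191), (120, 194), (119, 195), (118, 197), (118, 200), (120, 193), (121, 190), (120, 190), (120, 192), (118, 200), (118, 191), (118, 173), (118, 165), (118, 163), (117, 162), (117, 159), (118, 161), (85, 124), (15, 92), (22, 97), (21, 177), (21, 196), (20, 191), (21, 162), (20, 159), (20, 185), (21, 192), (20, 192), (18, 192), (18, 191), (20, 175), (20, 133), (24, 95), (21, 159)
[... 847 characters left out ...]
 165), (112, 158), (111, 151), (80, 127), (47, 111), (46, 116), (27, 179), (26, 191), (26, 188), (28, 165), (27, 178), (25, 182), (25, 188), (23, 190), (23, 190), (23, 192), (22, 178), (23, 132), (25, 100), (22, 170), (21, 196), (21, 193), (42, 159), (117, 178), (118, 182), (118, 185), (118, 188), (120, 200), (120, 204), (118, 211), (119, 200), (118, 201), (119, 199), (118, 201), (120, 201), (119, 175), (119, 162), (118, 166), (119, 176), (118, 184), (119, 185), (118, 174), (120, 171), (119, 172), (119, 174), (118, 181), (120, 187), (119, 185), (119, 181), (119, 180), (116, 190), (113, 194), (112, 198), (109, 206), (108, 209), (96, 238), (95, 234), (96, 204), (92, 178), (72, 145), (57, 108)]
```

Call:
play_rows(moves=[[[10,0,0,0,0,0],[10,0,0,0,0,0],[7,0,0,0,0,0],[0,0,0,0,0,0],[0,0,0,0,0,0]]])

```text
time_s: 11.6
position: [0.5989, 0.0097, 0.1842]
tcp_rot: [[0.988, 0.156, -0.001], [0.156, -0.988, 0.0], [-0.001, -0.0, -1.0]]
force: [-0.5, 0.5, -3.6]
opening: 0.642
grasp_force: 30.0
```

Call:
play_rows(moves=[[[1,0,0,0,0,0],[1,0,0,0,0,0],[0,0,0,0,0,0],[0,0,0,0,0,0]]])

```text
time_s: 12.0
position: [0.6008, 0.0099, 0.1846]
tcp_rot: [[0.988, 0.156, -0.0], [0.156, -0.988, -0.0], [-0.0, 0.0, -1.0]]
force: [-0.3, 0.3, -3.8]
opening: 0.642
grasp_force: 30.0
```

Call:
play_rows(moves=[[[1,0,0,0,0,0],[0,0,0,0,0,0],[0,0,0,0,0,0]]])

```text
time_s: 12.3
position: [0.6019, 0.0101, 0.1846]
tcp_rot: [[0.988, 0.156, -0.0], [0.156, -0.988, -0.0], [-0.0, 0.0, -1.0]]
force: [0.7, -0.4, -4.6]
opening: 0.639
grasp_force: 30.0
```

Call:
play_rows(moves=[[[1,0,0,0,0,0],[0,0,0,0,0,0],[0,0,0,0,0,0]]])

```text
time_s: 12.6
position: [0.6029, 0.0102, 0.1846]
tcp_rot: [[0.988, 0.156, 0.0], [0.156, -0.988, 0.0], [0.0, -0.0, -1.0]]
force: [0.6, 0.7, -4.5]
opening: 0.644
grasp_force: 30.0
```

Call:
play_rows(moves=[[[1,0,0,0,0,0],[0,0,0,0,0,0],[0,0,0,0,0,0]]])

```text
time_s: 12.9
position: [0.6039, 0.0104, 0.1845]
tcp_rot: [[0.988, 0.156, -0.0], [0.156, -0.988, 0.0], [-0.0, -0.0, -1.0]]
force: [0.2, 0.5, -4.5]
opening: 0.641
grasp_force: 30.0
```

Call:
play_rows(moves=[[[0.7,0,0,0,0,0],[0,0,0,0,0,0],[0,0,0,0,0,0]]])

```text
time_s: 13.2
position: [0.6046, 0.0105, 0.1845]
tcp_rot: [[0.988, 0.156, -0.0], [0.156, -0.988, 0.0], [-0.0, -0.0, -1.0]]
force: [0.0, 0.4, -3.7]
opening: 0.643
grasp_force: 30.0
```

Call:
play_rows(moves=[[[0.7,0,0,0,0,0],[0,0,0,0,0,0],[0,0,0,0,0,0]]])

```text
time_s: 13.5
position: [0.6049, 0.0106, 0.1845]
tcp_rot: [[0.988, 0.156, -0.001], [0.156, -0.988, 0.0], [-0.001, -0.0, -1.0]]
force: [-1.2, 0.4, -3.1]
opening: 0.643
grasp_force: 30.0
```

Call:
play_rows(moves=[[[0.7,0,0,0,0,0],[0,0,0,0,0,0],[0,0,0,0,0,0]]])

```text
time_s: 13.8
position: [0.605, 0.0106, 0.1845]
tcp_rot: [[0.988, 0.156, -0.002], [0.156, -0.988, -0.0], [-0.002, -0.0, -1.0]]
force: [-3.4, -1.3, -0.9]
opening: 0.64
grasp_force: 30.0
```

Run:
```python
from rail import *
p,T=rail(.146)
print(bot.read_state()["force"])
i=p["image"];cv2.imwrite("pics/j.png",cv2.resize(i[150:250,200:360],(800,500),interpolation=cv2.INTER_CUBIC))
```

```text
t 13.85 pos [605.05  10.62 184.5 ] yaw 8.983981188326826
nose 0.48 [277.3, 192.9] [38.51 -1.98 23.42]
stand [283.9, 169.0] [ 22.77   3.03 184.45]
tip [281.5, 215.1] [32.48  0.2   3.93]
front row@281 184.54590928038206 sd 0.7703835531823809 toolx [43.02 -0.02 23.41] slope deg -0.041196271141393015
back row@281 174.99999999999994 sd 1.0415597594325665e-14 toolx [49.85 -0.03 14.4 ] slope deg -0.035977597690753066
[-5.23 -0.82  0.25]
```

Run:
```python
import cv2,numpy as np
i=cv2.imread("pics/i_raw.png");v=cv2.cvtColor(i,cv2.COLOR_BGR2HSV)[:,:,2]
for r in range(118,158,3): print(r,[int(x) for x in v[r,236:330:3]])
```

```text
118 [163, 164, 165, 165, 164, 163, 164, 167, 170, 169, 169, 166, 167, 167, 165, 162, 161, 156, 154, 150, 152, 150, 152, 146, 150, 149, 152, 151, 156, 160, 160, 162]
121 [158, 159, 162, 162, 162, 140, 128, 131, 132, 130, 133, 132, 131, 135, 132, 134, 133, 133, 131, 132, 132, 129, 129, 125, 124, 116, 137, 150, 148, 150, 149, 151]
124 [126, 128, 125, 123, 83, 72, 76, 70, 71, 74, 76, 73, 77, 75, 75, 79, 79, 81, 81, 82, 81, 81, 83, 84, 85, 82, 85, 90, 119, 130, 128, 127]
127 [97, 90, 95, 80, 87, 89, 89, 87, 88, 89, 89, 91, 89, 92, 91, 93, 91, 94, 95, 95, 98, 99, 98, 99, 99, 106, 101, 102, 96, 108, 109, 110]
130 [176, 176, 176, 108, 89, 93, 89, 87, 89, 88, 91, 90, 92, 93, 92, 92, 97, 92, 93, 99, 95, 94, 99, 97, 98, 100, 101, 105, 125, 179, 179, 179]
133 [194, 192, 193, 158, 88, 90, 87, 91, 93, 94, 91, 90, 94, 88, 93, 91, 91, 93, 96, 96, 95, 94, 99, 98, 96, 100, 98, 101, 150, 191, 191, 188]
136 [165, 164, 170, 128, 87, 89, 91, 91, 90, 88, 89, 91, 91, 91, 92, 91, 93, 97, 94, 97, 95, 96, 97, 97, 97, 98, 101, 103, 130, 166, 166, 165]
139 [193, 186, 183, 146, 87, 89, 90, 90, 89, 91, 88, 90, 91,
[... 335 characters left out ...]
7, 101, 103, 118, 188, 190, 192, 190, 190, 191, 192, 189, 191, 191]
148 [194, 195, 195, 191, 190, 191, 192, 192, 191, 194, 176, 165, 166, 164, 148, 149, 148, 165, 160, 165, 161, 162, 191, 191, 192, 194, 190, 191, 190, 190, 192, 190]
151 [171, 186, 189, 184, 151, 152, 155, 171, 172, 190, 187, 191, 153, 155, 168, 168, 186, 186, 184, 153, 153, 171, 166, 184, 188, 190, 157, 156, 166, 171, 182, 187]
154 [97, 96, 97, 99, 98, 98, 97, 96, 100, 97, 97, 98, 99, 97, 93, 94, 95, 97, 98, 100, 96, 99, 99, 100, 97, 103, 98, 99, 99, 101, 99, 97]
157 [185, 186, 188, 188, 187, 189, 187, 188, 187, 185, 187, 188, 188, 185, 190, 190, 190, 189, 185, 188, 190, 187, 188, 187, 190, 188, 190, 189, 193, 190, 191, 193]
```

Call:
play_rows(moves=[[[-2.3,1,0,0,0,0],[0,0,0,0,0,0],[0,0,4,0,0,0],[0,0,4,0,0,0],[0,0,0,0,0,0]]])

```text
time_s: 14.5
position: [0.6039, 0.0095, 0.1757]
tcp_rot: [[0.988, 0.156, -0.0], [0.156, -0.988, 0.0], [-0.0, -0.0, -1.0]]
force: [0.1, 0.2, -3.9]
opening: 0.642
grasp_force: 30.0
```

Call:
play_rows(moves=[[[0,0,1.5,0,0,0],[0,0,1.5,0,0,0],[0,0,0,0,0,0]]])

```text
time_s: 14.8
position: [0.6038, 0.0094, 0.1733]
tcp_rot: [[0.988, 0.156, -0.0], [0.156, -0.988, 0.0], [-0.0, -0.0, -1.0]]
force: [0.6, 0.5, -3.7]
opening: 0.64
grasp_force: 30.0
```

Call:
play_rows(moves=[[[0,0,1.5,0,0,0],[0,0,1.5,0,0,0],[0,0,0,0,0,0]]])

```text
time_s: 15.1
position: [0.6037, 0.0094, 0.1703]
tcp_rot: [[0.988, 0.156, -0.0], [0.156, -0.988, 0.0], [-0.0, -0.0, -1.0]]
force: [-0.5, -0.7, -4.2]
opening: 0.641
grasp_force: 30.0
```

Call:
play_rows(moves=[[[0,0,1.5,0,0,0],[0,0,1.5,0,0,0],[0,0,0,0,0,0]]])

```text
time_s: 15.4
position: [0.6036, 0.0094, 0.1673]
tcp_rot: [[0.988, 0.156, -0.001], [0.156, -0.988, 0.0], [-0.0, -0.0, -1.0]]
force: [-1.0, -0.3, -3.3]
opening: 0.641
grasp_force: 30.0
```

Call:
play_rows(moves=[[[0,0,1,0,0,0],[0,0,1,0,0,0],[0,0,0,0,0,0]]])

```text
time_s: 15.7
position: [0.6037, 0.0094, 0.1654]
tcp_rot: [[0.988, 0.156, -0.0], [0.156, -0.988, 0.0], [-0.0, -0.0, -1.0]]
force: [-0.5, -1.0, -4.4]
opening: 0.645
grasp_force: 30.0
```

Call:
play_rows(moves=[[[0,0,1,0,0,0],[0,0,1,0,0,0],[0,0,0,0,0,0]]])

```text
time_s: 16.0
position: [0.6037, 0.0094, 0.1633]
tcp_rot: [[0.988, 0.156, -0.0], [0.156, -0.988, 0.0], [-0.0, -0.0, -1.0]]
force: [-0.3, -0.4, -4.3]
opening: 0.641
grasp_force: 30.0
```

Call:
play_rows(moves=[[[0,0,1,0,0,0],[0,0,1,0,0,0],[0,0,0,0,0,0]]])

```text
time_s: 16.3
position: [0.6037, 0.0094, 0.1613]
tcp_rot: [[0.988, 0.156, -0.0], [0.156, -0.988, 0.0], [-0.0, -0.0, -1.0]]
force: [0.3, -0.2, -5.0]
opening: 0.637
grasp_force: 30.0
```

Call:
play_rows(moves=[[[0,0,1,0,0,0],[0,0,1,0,0,0],[0,0,0,0,0,0]]])

```text
time_s: 16.6
position: [0.6035, 0.0093, 0.1594]
tcp_rot: [[0.988, 0.156, -0.001], [0.156, -0.988, -0.0], [-0.001, -0.0, -1.0]]
force: [-0.0, -0.7, -4.3]
opening: 0.646
grasp_force: 30.0
```

Call:
play_rows(moves=[[[0,0,1,0,0,0],[0,0,1,0,0,0],[0,0,0,0,0,0]]])

```text
time_s: 16.9
position: [0.6028, 0.0093, 0.1577]
tcp_rot: [[0.988, 0.156, -0.002], [0.156, -0.988, -0.0], [-0.002, -0.0, -1.0]]
force: [-5.2, -0.5, 1.1]
opening: 0.642
grasp_force: 30.0
```

Call:
play_rows(moves=[[[0,0,1,0,0,0],[0,0,0,0,0,0]]])

```text
time_s: 17.1
position: [0.6027, 0.0092, 0.1569]
tcp_rot: [[0.988, 0.156, -0.002], [0.156, -0.988, -0.0], [-0.002, -0.0, -1.0]]
force: [-6.2, -1.2, 2.9]
opening: 0.639
grasp_force: 30.0
```

Call:
play_rows(moves=[[[0,0,1,0,0,0],[0,0,0,0,0,0]]])

```text
time_s: 17.3
position: [0.6027, 0.0093, 0.1561]
tcp_rot: [[0.988, 0.156, -0.002], [0.156, -0.988, -0.0], [-0.002, -0.0, -1.0]]
force: [-5.8, -0.3, 3.5]
opening: 0.64
grasp_force: 30.0
```

Call:
play_rows(moves=[[[0,0,1,0,0,0],[0,0,0,0,0,0]]])

```text
time_s: 17.5
position: [0.6027, 0.0092, 0.1549]
tcp_rot: [[0.988, 0.156, -0.002], [0.156, -0.988, -0.0], [-0.002, -0.0, -1.0]]
force: [-6.1, -0.5, 2.8]
opening: 0.641
grasp_force: 30.0
```

Call:
play_rows(moves=[[[0,0,1,0,0,0],[0,0,1,0,0,0],[0,0,0,0,0,0]]])

```text
time_s: 17.8
position: [0.6026, 0.0094, 0.1521]
tcp_rot: [[0.988, 0.156, -0.003], [0.156, -0.988, 0.0], [-0.003, -0.001, -1.0]]
force: [-4.5, 0.0, -0.9]
opening: 0.642
grasp_force: 30.0
```

Call:
play_rows(moves=[[[0,0,1,0,0,0],[0,0,1,0,0,0],[0,0,0,0,0,0]]])

```text
time_s: 18.1
position: [0.6037, 0.0096, 0.1495]
tcp_rot: [[0.988, 0.156, -0.001], [0.156, -0.988, 0.001], [-0.001, -0.001, -1.0]]
force: [-1.6, 0.3, -7.5]
opening: 0.639
grasp_force: 30.0
```

Call:
play_rows(moves=[[[0,0,1,0,0,0],[0,0,0,0,0,0]]])

```text
time_s: 18.3
position: [0.6047, 0.0095, 0.1493]
tcp_rot: [[0.988, 0.156, 0.002], [0.156, -0.988, 0.0], [0.002, 0.0, -1.0]]
force: [-0.5, 0.7, -9.4]
opening: 0.643
grasp_force: 30.0
```

Call:
play_rows(moves=[[[0,0,1,0,0,0],[0,0,0,0,0,0]]])

```text
time_s: 18.5
position: [0.605, 0.0092, 0.1491]
tcp_rot: [[0.988, 0.156, 0.003], [0.156, -0.988, -0.0], [0.003, 0.001, -1.0]]
force: [1.4, 0.2, -5.6]
opening: 0.638
grasp_force: 30.0
```

Call:
play_rows(moves=[[[0,0,1,0,0,0],[0,0,0,0,0,0]]])

```text
time_s: 18.7
position: [0.605, 0.0092, 0.1486]
tcp_rot: [[0.988, 0.156, 0.003], [0.156, -0.988, -0.0], [0.003, 0.001, -1.0]]
force: [-0.1, 0.6, -0.7]
opening: 0.643
grasp_force: 30.0
```

Call:
play_rows(moves=[[[0,0,1,0,0,0],[0,0,0,0,0,0]]])

```text
time_s: 18.9
position: [0.605, 0.0092, 0.1485]
tcp_rot: [[0.988, 0.156, 0.004], [0.156, -0.988, -0.0], [0.004, 0.001, -1.0]]
force: [-2.2, -0.2, 4.6]
opening: 0.642
grasp_force: 30.0
```

Call:
play_rows(moves=[[[0,0,0.7,0,0,0],[0,0,0,0,0,0],[0,0,0,0,0,0]]])

```text
time_s: 19.2
position: [0.605, 0.0092, 0.1484]
tcp_rot: [[0.988, 0.156, 0.004], [0.156, -0.988, -0.0], [0.004, 0.001, -1.0]]
force: [-2.3, 0.4, 8.7]
opening: 0.643
grasp_force: 30.0
```

```bash
python3 look.py k | grep -E "tongue|nose|holder|tri|stand"; python3 -c "
from rig import bot;s=bot.read_state();print(s['force'],s['position'],s['time_s'])"
```

```text
holder_mid wrist [] 
holder_mid side [([261.0, 181.5], 0.57)] [ 0.6732 -0.0439  0.044 ]
holder_mid top [([277.2, 186.1], 0.43)] [0.6174 0.0119 0.044 ]
tongue_tip wrist [([281.8, 217.2], 0.63)] [0.6051 0.0085 0.048 ]
tongue_tip side [([251.7, 177.3], 0.92)] [ 0.7049 -0.0322  0.048 ]
tongue_tip top [] 
  tri [0.6356 0.0166 0.1374] [0.0036366928201653752, 0.0036366928201654568]
stand wrist [([281.6, 179.4], 0.62)] [0.6251 0.0116 0.    ]
stand side [([238.4, 314.0], 0.69)] [ 0.3945  0.2881 -0.    ]
stand top [] 
  tri [ 0.5605  0.087  -0.473 ] [0.09678830579654576, 0.09678830579654563]
nose wrist [([279.1, 213.1], 0.68)] [0.6458 0.0165 0.17  ]
nose side [] 
nose top [] 
[-2.99693428  0.12516575  7.9634104 ] [0.60502069 0.00922211 0.14839385] 20.4
```

The hook is on the floor at a 12.5 N load, after a clear snap. I unload now, then release and retreat upward.

Call:
play_rows(moves=[[[0,0,-1,0,0,0],[0,0,-0.8,0,0,0],[0,0,0,0,0,0],[0,0,0,0,0,0]]])

```text
time_s: 20.8
position: [0.605, 0.0092, 0.1484]
tcp_rot: [[0.988, 0.156, 0.003], [0.156, -0.988, -0.0], [0.003, 0.001, -1.0]]
force: [0.6, 0.6, 4.9]
opening: 0.643
grasp_force: 30.0
```

Call:
play_rows(moves=[[[0,0,0,0,0,0],[0,0,0,0,0,0],[0,0,0,0,0,0],[0,0,0,0,0,0],[0,0,0,0,0,0]]], fingers=1)

```text
time_s: 21.3
position: [0.6036, 0.0094, 0.1473]
tcp_rot: [[0.988, 0.156, -0.001], [0.156, -0.988, 0.0], [-0.001, -0.0, -1.0]]
force: [0.7, 0.1, 0.8]
opening: 0.965
grasp_force: 0.0
```

Call:
play_rows(moves=[[[0,0,0,0,0,0],[0,0,0,0,0,0],[0,0,0,0,0,0],[0,0,0,0,0,0],[0,0,0,0,0,0]]])

```text
time_s: 21.8
position: [0.6038, 0.0094, 0.1477]
tcp_rot: [[0.988, 0.156, 0.0], [0.156, -0.988, -0.0], [0.0, 0.0, -1.0]]
force: [0.2, -0.4, -0.0]
opening: 1.001
grasp_force: 0.0
```

Call:
play_rows(moves=[[[0,0,-10,0,0,0],[0,0,-25,0,0,0],[0,0,-35,0,0,0],[0,0,-35,0,0,0],[0,0,0,0,0,0]]])

```text
time_s: 22.3
position: [0.6074, 0.0089, 0.2591]
tcp_rot: [[0.988, 0.156, 0.013], [0.156, -0.988, -0.002], [0.012, 0.004, -1.0]]
force: [1.3, 0.0, -0.1]
opening: 0.999
grasp_force: 0.0
```

Call:
play_rows(moves=[[[-30,0,-5,0,0,0],[-40,0,0,0,0,0],[-20,0,0,0,0,0],[0,0,0,0,0,0],[0,0,0,0,0,0]]])

```text
time_s: 22.8
position: [0.5156, -0.0048, 0.2582]
tcp_rot: [[0.988, 0.156, 0.002], [0.156, -0.988, -0.0], [0.002, 0.001, -1.0]]
force: [1.3, 0.2, 0.1]
opening: 1.0
grasp_force: 0.0
```

```bash
python3 look.py m | grep -E "tongue|nose|holder|tri|\]\]"
python3 - <<'E'
import cv2,numpy as np
w=cv2.imread("pics/m_wrist.png")[20:230,160:410];s=cv2.imread("pics/m_side.png")[110:250,185:325]
w=cv2.resize(w,(476,400),interpolation=cv2.INTER_CUBIC);s=cv2.resize(s,(320,320),interpolation=cv2.INTER_CUBIC)
o=np.zeros((400,800,3),np.uint8);o[:,:476]=w;o[:320,480:]=s;cv2.imwrite("pics/fin.png",o)
E
```

```text
holder_mid wrist [] 
holder_mid side [([263.1, 183.0], 0.56)] [ 0.6637 -0.0443  0.044 ]
holder_mid top [([276.6, 184.4], 0.5)] [0.6227 0.0138 0.044 ]
tongue_tip wrist [([280.9, 46.6], 0.74)] [0.653  0.0166 0.048 ]
tongue_tip side [([255.7, 178.4], 0.78)] [ 0.6923 -0.0383  0.048 ]
tongue_tip top [([277.2, 176.6], 0.46)] [0.6466 0.012  0.048 ]
  tri [0.6369 0.0115 0.1271] [0.0047386037149799425, 0.0047386037149799816]
nose wrist [([279.8, 40.4], 0.58)] [0.637 0.015 0.17 ]
nose side [] 
nose top [([287.9, 175.3], 0.3)] [ 0.6313 -0.0187  0.17  ]
 [ 0.0001  0.     -1.    ]] [0.5129 0.5195 0.8355] 1.0030119565429925 24.0
```

View pics/fin.png

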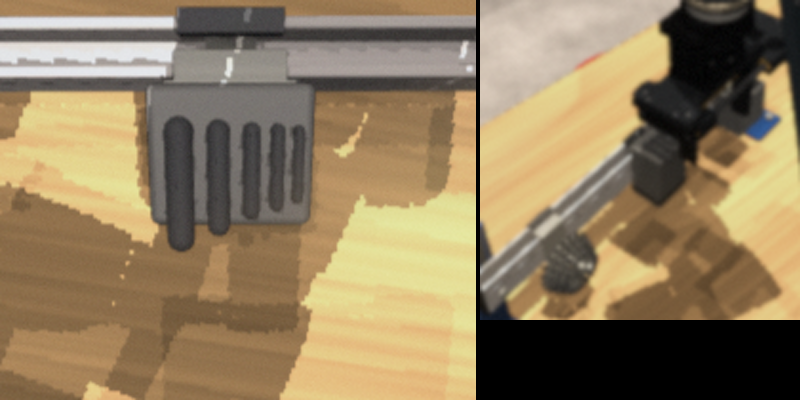

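The holder hangs square on the rail. Its hook arm is at (230,65), centred under the clip at (231,20), and nothing is touching it.

```bash
python3 -c "
from rig import bot
print(bot.hand_in())"
```

```text
the job is handed in; nothing more can be done
None
```

The hex key holder hangs in the middle clip and the job is handed in. I pressed it onto the channel floor with about 13 N; the force trace showed the spring snap in, though I could not see the spring nose directly. The other things were left alone.

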